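# Snap the end cap into a filter housing with the seating tool

### The job

Take the orange-handled seating tool out of its black stand and, with the tool's flat face held square and centred on the loose blue end cap, press slowly until the cap clicks fully home in the white filter housing; the housing sits on springs and yields, so go by feel, and do not press harder than the cap can bear or touch the cap with the gripper. Then stand the tool upright in its stand again and let go, leaving the glassware and boxes around it undisturbed.

Things in the scene. Friction and masses are not known exactly. Their poses are not given: they have to be found in the camera images.
- station: pressing station fixed to the bench: round grey base, 110 mm across and 14 mm high, with three thin steel columns 60 mm high that stand 43 mm from its axis. Origin: centre of the underside, on the bench; z up. The white filter housing stands over its middle, on springs.
- housing: white cylindrical filter housing with a green band, 60 mm across, 50 mm high, with a round bore open at the top. Origin: centre of its underside, at rest 34 mm above the bench. It cannot turn or tip but sinks straight down on springs (about 0.8 N per mm) under pressing, differently far before the cap clicks each time, to a hard stop at 18 mm, and comes up again when released.
- rim (a point): centre of the housing's upper rim, on the bore's axis, 84 mm above the bench at rest; z up.
- cap: blue snap-in end cap: flange 50 mm across and 6 mm thick over a plug 34 mm across, 20 mm long. Origin: centre of the flange's underside; z up. At the start it sits loose on four ball catches in the bore, the flange's underside 9 to 11 mm above the rim; fully home the flange lies on the rim. The cap cracks if the tool presses on it with more than 25 N.
- cap_top (a point): centre of the cap's flat upper face, 6 mm above its origin, 99 to 101 mm above the bench at the start. Pressed slowly (about 10 mm/s) and squarely, resistance grows to some 10 to 15 N with the flange 5 to 8 mm above the rim; then the balls snap over, the force falls suddenly by 3 N or more and the cap is drawn down flush. Pressing faster adds force and makes it slam home harder.
- stand: black tool stand fixed to the bench: foot 80 mm across, with a round cup 60 mm outside and 50 mm inside, its floor 8 mm and its rim 22 mm above the bench. Origin: centre of the underside, on the bench; z up.
- tool: seating tool, 0.25 kg: steel disc 40 mm across and 12 mm thick, its flat underside the pressing face, with an orange square handle 24 by 24 mm rising to 82 mm above the face. Origin: centre of the pressing face; z up along the handle; x and y square to the handle sides. At the start it stands upright on the floor of the cup of the stand, its top 90 mm above the bench.
- tool_top (a point): centre of the handle's top end, 82 mm above the pressing face.
- amber_bottle: bystander: brown glass bottle with black cap, 52 mm across, 105 mm high, loose. Origin: centre of the underside.
- beaker: bystander: clear glass beaker, 62 mm across, 75 mm high, loose. Origin: centre of the underside.
- dish: bystander: white ceramic dish, 76 mm across, 26 mm high, loose. Origin: centre of the underside.
- tip_box: bystander: blue box with a yellow lid, 52 by 72 mm, 58 mm high, loose. Origin: centre of the underside.

How it is judged:
By the outcome, as a careful person would: the job done as asked, in the order asked, and still so for the second after the job is handed in, with the robot touching nothing.
It also fails if it takes over 62 s, if anything falls off the work surface, if the arm or the gripper's body presses on something with over 40 N, if the wrist force passes 120 N, or if a joint passes its speed limit or range.

### The arm

A 6-joint arm with a two-finger parallel gripper is mounted at the origin on the work surface. World frame = base frame: x ahead of the robot, y to its left, z up, the work surface at z = 0. Lengths are in m, angles in degrees, forces in N, time in s.
With the tool pointing down it reaches from about 0.4 to 0.825 m from the base axis. Payload 7 kg.
Tool frame: the origin (TCP) lies at the very end of the fingers, on their centre line; the grasp point (between the pads) lies 19 mm behind it (ctrl.grip_depth is the distance from the TCP to the grasp point, in m); z points along the fingers, y is the line along which they close (so a half turn about z gives the same grasp; the last joint's range is limited). The gripper opens to 88 mm and grips with 3 to 60 N. Pads are 19 mm wide; open, the fingers measure 130 mm over their backs; the gripper's body (78 mm by 193 mm) begins 47 mm behind the grasp point.
Start: joints at [84.059, 20.546, 0.682, 0, -70.136, -16.507], TCP at [0.258, 0.624, 0.227] pointing down, gripper open.
Joint ranges: [-176.03, 176.03], [-82.01, 121.73], [-58.28, 71.71], [-173.87, 95.51], [-174.79, -0.11], [-173.66, 173.66]. Speed limits (degrees/s): [136.94, 136.94, 172.46, 180, 180, 180].

### API

Orientations are given as [roll, pitch, yaw] about the fixed x, y, z axes, in that order (R = Rz(yaw) Ry(pitch) Rx(roll)).
In Python, from plant import get_obs, eyes, ctrl, spotter gives the robot as it stands.
- The arm moves only by the shell command python3 -m crank 'ROWS'. ROWS is JSON, one flat list of numbers, 7 for each row, row after row: the turn, a rotation vector about the tool's x, y, z in rad, then the shift along the tool's x, y, z in mm, then the opening, from 0 (shut) to 1 (fully open). A call has 1 to 5 rows; each row shifts and turns the commanded pose from where the row before left it, along the tool's axes as they then stand; what a row does not reach is not made up. A row lasts 1/8 s, in which the tool goes at most 62.5 mm and 10.7 degrees, less where a joint would pass 70% of its speed; a pose out of reach is approached as far as the arm can. A call is refused whole if a number of a shift passes 62.5 or a number of a turn 0.188, either way. A call with a gripper value outside its range is refused whole. The fingers move at their own pace and stop on an object; the grip force is fixed at half the most. Time passes only in rows, so rows that do not move let the fingers close. It gives the time, the measured TCP pose, the force, the opening and the grip force at its end, in the units of the state.
- get_obs(): the state, without advancing time (a new reading comes with each control period).
- eyes.snapshot(name): name is "side" or "top"; returns the picture (400x640x3 uint8, blue, green, red); there is no depth.
- eyes.camera_model(name): a dict with "fx", "fy", "cx", "cy" (pixels), "D" ([k1, k2, p1, p2, k3] as OpenCV has them; the pictures are not rectified), "extrinsics" (4x4, takes a point from camera to world coordinates). Camera axes: x right, y down, z forward; pixel columns grow to the right and rows downward; lengths in m; the calibration is good to about 2 mm. A picture is of the moment at which its call begins. camera_model takes no time and is no camera call.
- ctrl.close_job(): hands the job in; it is judged then, once.
Trained networks look in the newest picture that a camera, given by its name, has taken for a name from the list of things; names that differ only in an ending like _2 or _b are one class to them, and where a whole thing is asked for, a point or a joint stands for the part that bears it (a point fixed in the world has none). Each returns a list of dicts, best first, with "p" (0 to 1); they miss things now and then, are a little off and sometimes report something else, mostly with a low value. They report only what shows in the picture. A call takes as long as a camera call.
- spotter.outline_of(camera, target): "region" (400x640 bool, what is visible of it) and "rect" ([left, top, width, height] in pixels, round what is visible of it).
- spotter.place_of(camera, target): "location" ([column, row] in pixels: a listed point, or the origin of a listed thing).
The state is a dict: "clock": time; "joint_pos": joint angles; "qvel": joint speeds; "tau": joint torques, N m; "tool_pos": TCP position; "orientation": TCP orientation; "force": force on the tool from outside, world axes, zero at the start; "moment": the same for the moment, N m; "opening": finger opening in m; "gripper_force": force on a finger pad.
Only numpy, scipy, OpenCV 4.12 (cv2) and the standard library are available. Lean on these libraries where they do the work, as an engineer would, in place of code of your own. Each camera call takes 0.05 s, during which the arm holds its last target. There are 200 camera calls.

## Working session

There is one attempt and no reset: what is moved stays moved. The work goes in short steps, Python scripts to look and compute and a shell command to move; the robot and the scene stay as the last step left them, time stands still between calls to the robot, and variables do not carry over. Pictures are saved under pics/ and viewed, at most 10 in all, crops included, and the job is handed in when it is done.

```bash
mkdir -p pics; cat > h.py <<'E'
import numpy as np, cv2
from plant import get_obs, eyes, ctrl, spotter
def ray(cam,uv):
    m=eyes.camera_model(cam);K=np.array([[m['fx'],0,m['cx']],[0,m['fy'],m['cy']],[0,0,1.]])
    p=cv2.undistortPoints(np.array([[uv]],float),K,np.array(m['D'],float))[0,0]
    T=np.array(m['extrinsics']);d=T[:3,:3]@np.array([p[0],p[1],1]);return T[:3,3],d/np.linalg.norm(d)
def onz(cam,uv,z):
    o,d=ray(cam,uv);return o+d*(z-o[2])/d[2]
def tri(a,b):
    A=np.zeros((3,3));c=np.zeros(3)
    for o,d in (a,b):
        P=np.eye(3)-np.outer(d,d);A+=P;c+=P@o
    return np.linalg.solve(A,c)
def proj(cam,X):
    m=eyes.camera_model(cam);K=np.array([[m['fx'],0,m['cx']],[0,m['fy'],m['cy']],[0,0,1.]])
    T=np.linalg.inv(np.array(m['extrinsics']));return cv2.projectPoints(np.array(X,float).reshape(-1,3),cv2.Rodrigues(T[:3,:3])[0],T[:3,3],K,np.array(m['D'],float))[0][:,0]
E
python3 - <<'E'
from h import *
np.set_printoptions(precision=4,suppress=True)
for c in('side','top'): cv2.imwrite(f'pics/{c}0.png',eyes.snapshot(c)); print(c,np.array(eyes.camera_model(c)['extrinsics']))
Z=dict(tool_top=.09,cap_top=.1,rim=.084,stand=0,station=0,tool=.008,cap=.094,amber_bottle=0,beaker=0,dish=0,tip_box=0)
for n,z in Z.items():
    for c in('side','top'):
        r=spotter.place_of(c,n)[:2]
        for q in r: print(n,c,round(q['p'],2),np.round(q['location'],1),onz(c,q['location'],z)[:2])
o=get_obs();print(o['clock'],o['tool_pos'],o['orientation'],o['force'],o['opening'],ctrl.grip_depth)
E
```

```text
side [[ 0.9558 -0.2187  0.1965  0.403 ]
 [-0.2939 -0.7289  0.6183 -0.5653]
 [ 0.008  -0.6487 -0.761   0.7857]
 [ 0.      0.      0.      1.    ]]
top [[ 0.0068 -0.9854  0.1699  0.4403]
 [-0.9997 -0.003   0.0225 -0.0124]
 [-0.0216 -0.17   -0.9852  0.9243]
 [ 0.      0.      0.      1.    ]]
tool_top side 0.63 [289.8 156. ] [0.5408 0.1514]
cap_top side 0.72 [346.3 225. ] [ 0.6074 -0.115 ]
cap_top side 0.65 [344.6 226. ] [ 0.6027 -0.1165]
cap_top top 0.59 [368.7 186.3] [ 0.5986 -0.104 ]
rim side 0.74 [345.5 222.2] [ 0.613  -0.0963]
rim top 0.55 [368.  184.5] [ 0.6061 -0.1042]
stand side 0.71 [345.9 226.5] [ 0.6346 -0.0535]
stand side 0.59 [283.2 180.4] [0.516  0.1514]
stand top 0.61 [263.1 224.4] [0.5175 0.157 ]
station side 0.7 [343.4 248.3] [ 0.6064 -0.114 ]
station side 0.56 [286.5 179.2] [0.5262 0.1533]
station top 0.58 [364.6 189.5] [ 0.6094 -0.1044]
tool side 0.81 [287.  174.4] [0.5308 0.1639]
tool top 0.59 [264.5 217.7] [0.5339 0.1525]
cap side 0.53 [346.1 224.5] [ 0.6092 -0.1096]
cap top 0.73 [365.2 186.3] [ 0.5998 -0.0965]
cap top 0.37 [266.1 219.7] [0.5205 0.1332]
amber_bottle side 0.91 [362.6 200.6] [0.7078 0.0153]
amber_bottle top 0.8 [321.4 154.6] [0.7029 0.0084]
beaker side 0.86 [318.3 356.8] [ 0.4724 -0.3421]
beaker side 0.37 [288.6 179.3] [0.5319 0.1511]
dish side 0.66 [288.8 139.2] [0.5741 0.32  ]
dish side 0.29 [343.6 225.6] [ 0.6298 -0.0491]
dish top 0.61 [197.1 198.1] [0.5852 0.3338]
tip_box side 0.91 [267.9 226.9] [0.4405 0.0036]
tip_box top 0.56 [327.2 255.9] [ 0.4388 -0.008 ]
1.2 [0.2578 0.6238 0.2265] [179.9955  -0.0021 -22.45  ] [-0.2739 -1.0061 -0.4845] 0.08748166366640238 0.0188
```

```bash
python3 - <<'E'
import cv2
a=cv2.imread('pics/side0.png')[90:300,220:420];b=cv2.imread('pics/top0.png')[130:300,220:420]
a=cv2.resize(a,None,fx=2.8,fy=2.8,interpolation=2)[:590];cv2.imwrite('pics/a.png',a)
cv2.imwrite('pics/b.png',cv2.resize(b,None,fx=3.5,fy=3.5,interpolation=2))
E
```

```text
(no output)
```

View pics/a.png

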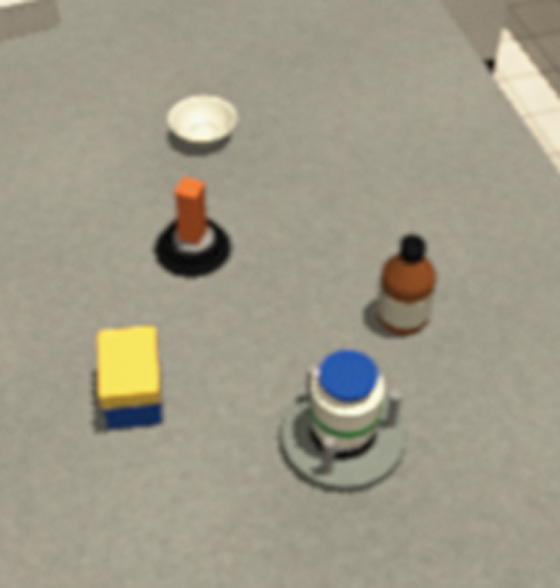

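View pics/b.png

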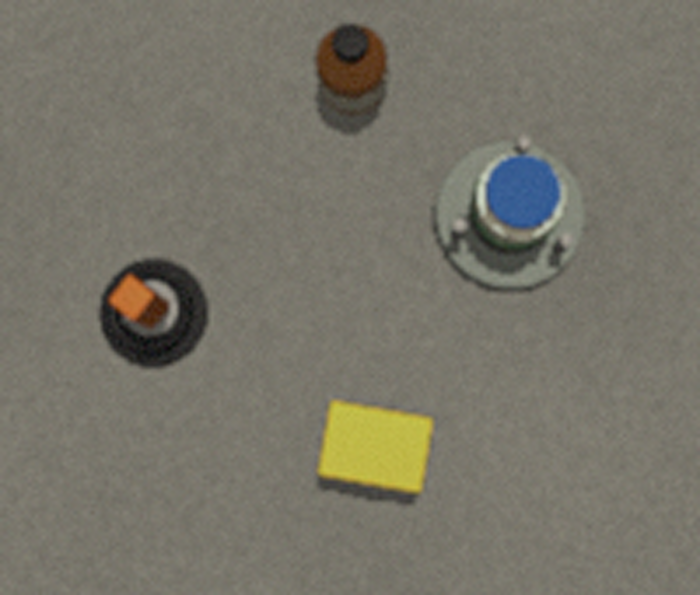

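The side crop shows the tool at about (288,157), the cap at (344,224), and the bottle, box and dish well apart from both. In the top view the tool top is at about (258,215), turned roughly 40°, and the cap is at (369,185). Next I segment the colours for precise positions.

```bash
cat > m.py <<'E'
from h import *
np.set_printoptions(precision=4,suppress=True)
def blob(im,lo,hi,near,r=40):
    h=cv2.cvtColor(im,cv2.COLOR_BGR2HSV);m=cv2.inRange(h,lo,hi);k=np.zeros_like(m);cv2.circle(k,near,r,255,-1);m&=k
    n,l,s,c=cv2.connectedComponentsWithStats(m);i=1+np.argmax(s[1:,4]);return (l==i).astype(np.uint8),c[i],s[i,4]
def cnt(m): return max(cv2.findContours(m,0,1)[0],key=cv2.contourArea)
E
python3 - <<'E'
from m import *
S=cv2.imread('pics/side0.png');T=cv2.imread('pics/top0.png')
b=(100,120,60);B=(130,255,255)
ms,cs,a1=blob(S,b,B,(344,224),20);mt,ct,a2=blob(T,b,B,(369,185),20)
print('cap',cs,a1,ct,a2,onz('side',cs,.1),onz('top',ct,.1),tri(ray('side',cs),ray('top',ct)))
for n,im,p in(('side',S,(288,157)),('top',T,(258,215))):
    h=cv2.cvtColor(im,cv2.COLOR_BGR2HSV);mm,_,_=blob(im,(3,120,60),(20,255,255),p,30)
    v=h[...,2][mm>0];t=(np.percentile(v,10)+np.percentile(v,95))/2
    m2,c,a=blob(im,(3,100,int(t)),(20,255,255),p,30)
    ct=cnt(m2);w=np.array([onz(n,q,.09)[:2] for q in ct[:,0]]);r=cv2.minAreaRect((w*1000).astype(np.float32))
    print(n,'toolTop',c,a,t,onz(n,c,.09),r)
    # whole handle+fit: IoU of projected box
    from scipy.optimize import minimize
    def iou(x):
        R=np.array([[np.cos(x[2]),-np.sin(x[2])],[np.sin(x[2]),np.cos(x[2])]])
        P=[np.r_[x[:2]+R@np.array([i,j])*.012,z] for i in(-1,1) for j in(-1,1) for z in(.020,.09)]
        q=cv2.convexHull(proj(n,P).astype(np.float32));g=np.zeros((1600,2560),np.uint8);cv2.fillConvexPoly(g,np.round(q*4+1.5).astype(int),1)
        M=cv2.resize(mm,None,fx=4,fy=4,interpolation=cv2.INTER_NEAREST);return -(g&M).sum()/(g|M).sum()
    x0=np.r_[onz(n,c,.09)[:2],np.radians(-38)]
    s=np.array([x0]+[x0+d for d in np.diag([.006,.006,.2])])
    o=minimize(iou,x0,method='Nelder-Mead',options=dict(initial_simplex=s,maxiter=120));print('fit',o.x[:2],np.degrees(o.x[2]),o.fun)
# stand dark blob
m,c,a=blob(T,(0,0,0),(180,255,70),(263,220),25);e=cv2.fitEllipse(cv2.convexHull(cnt(m)));print('stand top',e,onz('top',e[0],.0),onz('top',e[0],.012))
m,c,a=blob(S,(0,0,0),(180,255,60),(288,177),25);e=cv2.fitEllipse(cv2.convexHull(cnt(m)));print('stand side',e,onz('side',e[0],.0),onz('side',e[0],.012))
E
```

```text
cap [343.9427 223.5341] 279 [368.9248 184.442 ] 319 [ 0.6036 -0.1096  0.1   ] [ 0.603  -0.1046  0.1   ] [ 0.6048 -0.1054  0.0937]
side toolTop [287.082  156.3443] 61 182.0 [0.5334 0.1522 0.09  ] ((533.5977172851562, 152.52911376953125), (25.205692291259766, 24.8045711517334), 54.078369140625)
fit [0.5661 0.1309] -68.55774907364389 0.0
top toolTop [257.2526 214.4632] 95 134.5 [0.533 0.155 0.09 ] ((533.550537109375, 155.0381622314453), (21.92333984375, 22.870319366455078), 46.33810043334961)
fit [0.5726 0.1706] -94.87136633150395 0.0
stand top ((263.3173828125, 219.0767059326172), (29.844444274902344, 30.393835067749023), 26.965694427490234) [0.5312 0.1569 0.    ] [0.53   0.1547 0.012 ]
stand side ((288.37652587890625, 177.98065185546875), (20.059385299682617, 25.636470794677734), 84.15702056884766) [0.5325 0.1564 0.    ] [0.5306 0.1454 0.012 ]<stdin>:18: RuntimeWarning: overflow encountered in scalar negative
```

```bash
python3 - <<'E'
from m import *
from scipy.optimize import minimize
S=cv2.imread('pics/side0.png');T=cv2.imread('pics/top0.png')
D={n:cv2.resize(blob(im,(3,120,60),(20,255,255),p,30)[0],None,fx=4,fy=4,interpolation=0) for n,im,p in(('side',S,(288,157)),('top',T,(258,215)))}
def f(x,ns):
    t=0
    for n in ns:
        R=np.array([[np.cos(x[2]),-np.sin(x[2])],[np.sin(x[2]),np.cos(x[2])]])
        P=[np.r_[x[:2]+R@np.array([i,j])*.012,z] for i in(-1,1) for j in(-1,1) for z in(.020,.09)]
        q=cv2.convexHull(proj(n,P).astype(np.float32));g=np.zeros((1600,2560),np.uint8);cv2.fillConvexPoly(g,np.round(q*4+1.5).astype(int),1)
        t-=float((g&D[n]).sum())/float((g|D[n]).sum())
    return t
for ns in(('side',),('top',),('side','top')):
  for a in(-30,-50):
    x0=np.r_[.533,.1545,np.radians(a)];s=np.array([x0]+[x0+d for d in np.diag([.006,.006,.15])])
    o=minimize(f,x0,args=(ns,),method='Nelder-Mead',options=dict(initial_simplex=s,maxiter=120));print(ns,o.x[:2],np.degrees(o.x[2]),o.fun)
E
```

```text
('side',) [0.5338 0.1544] -25.039517434377544 -0.8780306778822365
('side',) [0.5337 0.1547] -23.70998698394786 -0.880019831432821
('top',) [0.5332 0.1568] -37.109628160766945 -0.8647326109751835
('top',) [0.5332 0.1573] -44.850257989491716 -0.8615437867774316
('side', 'top') [0.5335 0.1565] -32.630645519571786 -1.7136966639834414
('side', 'top') [0.5335 0.1564] -33.6733740960728 -1.722861656052336
```

```bash
python3 -m crank '[0,0,0.127,0,0,0,1, 0,0,0.127,0,0,0,1, 0,0,0,50,20,0,1, 0,0,0,50,20,0,1, 0,0,0,50,20,0,1]'; cat > go.py <<'E'
import sys;from m import *
from scipy.spatial.transform import Rotation as Ro
def shift(t):
    o=get_obs();R=Ro.from_euler('xyz',o['orientation'],degrees=True)
    print('clock',o['clock'],'pos',np.array(o['tool_pos']),'rpy',np.array(o['orientation']),'F',np.array(o['force']),'op',o['opening'],o['gripper_force'])
    print('shift mm',R.inv().apply(np.array(t)-o['tool_pos'])*1000)
if __name__=='__main__': shift(list(map(float,sys.argv[1:4])))
E
python3 go.py .5335 .156 .15
```

```text
clock: 1.82
tool_pos: [0.342, 0.4843, 0.2266]
orientation: [-180.0, -0.0, -37.0]
force: [0.1, -0.8, 0.6]
opening: 0.0879
gripper_force: 0.0
clock 1.825 pos [0.342  0.4843 0.2266] rpy [-179.9922   -0.0039  -36.9696] F [ 0.1053 -0.842   0.5735] op 0.0878711710072015 0.0
shift mm [350.3916 147.1245  76.6048]
```

```bash
python3 -m crank '[0,0,0,52,20,5,1, 0,0,0,56,23,5,1, 0,0,0,56,23,5,1, 0,0,0,56,24,5,1, 0,0,0,56,24,5,1]'; python3 go.py .5335 .156 .15
```

```text
clock: 2.45
tool_pos: [0.494, 0.2268, 0.2019]
orientation: [-179.9, -0.0, -37.0]
force: [0.5, 0.2, -0.5]
opening: 0.0876
gripper_force: 0.0
clock 2.45 pos [0.494  0.2268 0.2019] rpy [-179.9474   -0.0157  -36.9736] F [ 0.461   0.1678 -0.5075] op 0.08757610897068681 0.0
shift mm [74.1058 32.8989 51.8474]
```

```bash
python3 -m crank '[0,0,0,37,16,26,1, 0,0,0,37,17,26,1, 0,0,0,0,0,25,1, 0,0,0,0,0,30,1, 0,0,0,0,0,0,1]'; python3 go.py .5335 .156 .047; python3 - <<'E'
from m import *
s=eyes.snapshot('side');cv2.imwrite('pics/c.png',cv2.resize(s[80:230,210:380],None,fx=3.5,fy=3.5,interpolation=2))
E
```

```text
clock: 3.08
tool_pos: [0.5312, 0.1565, 0.0928]
orientation: [179.8, 0.1, -37.0]
force: [0.2, 0.6, 0.7]
opening: 0.0875
gripper_force: 0.0
clock 3.075 pos [0.5312 0.1565 0.0928] rpy [179.7639   0.0876 -37.0394] F [0.1874 0.6401 0.7184] op 0.08745437580465511 0.0
shift mm [ 2.2397 -1.1506 45.7423]
```

View pics/c.png

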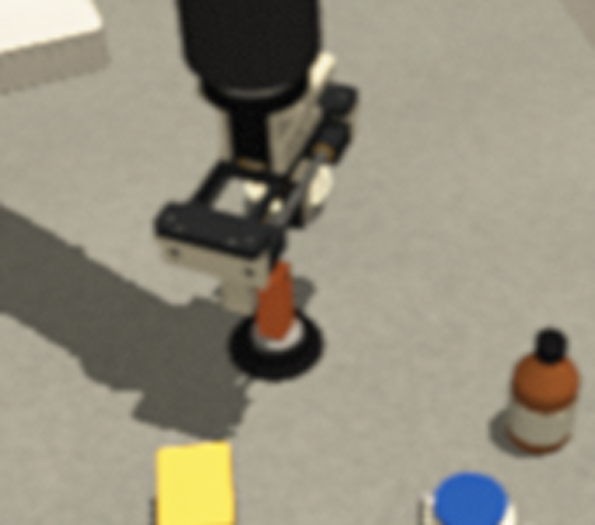

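The open fingers straddle the handle, which is visible at crop (280,300), and nothing has been touched. I'll descend and close.

```bash
python3 -m crank '[0,0,0,2,-1,15,1, 0,0,0,0,0,16,1, 0,0,0,0,0,15,1, 0,0,0,0,0,0,1]'; python3 go.py .5335 .156 .047;  python3 -m crank '[0,0,0,0,0,0,0, 0,0,0,0,0,0,0, 0,0,0,0,0,0,0, 0,0,0,0,0,0,0, 0,0,0,0,0,0,0]'
```

```text
clock: 3.62
tool_pos: [0.5337, 0.1566, 0.047]
orientation: [179.8, 0.1, -37.0]
force: [-0.1, 0.5, -0.1]
opening: 0.0875
gripper_force: 0.0
clock 3.625 pos [0.5337 0.1566 0.047 ] rpy [179.8378   0.0569 -37.0046] F [-0.1259  0.4829 -0.0716] op 0.0875152245199353 0.0
shift mm [ 0.1888  0.6018 -0.0251]
clock: 4.25
tool_pos: [0.5347, 0.1572, 0.0487]
orientation: [-180.0, -0.0, -37.0]
force: [0.7, -0.3, 0.2]
opening: 0.0432
gripper_force: 0.0
```

```bash
python3 -m crank '[0,0,0,0,0,0,0, 0,0,0,0,0,0,0, 0,0,0,0,0,0,0, 0,0,0,0,0,0,0, 0,0,0,0,0,0,0]'; python3 go.py .5335 .156 .047
```

```text
clock: 4.88
tool_pos: [0.5342, 0.1568, 0.0484]
orientation: [179.9, 0.0, -37.0]
force: [-2.2, -3.0, 2.8]
opening: 0.0237
gripper_force: 30.0
clock 4.875 pos [0.5342 0.1568 0.0484] rpy [179.9375   0.0186 -37.0097] F [-2.1543 -2.9694  2.8119] op 0.023725165706789203 29.999798834323883
shift mm [-0.1111  1.036   1.4161]
```

```bash
python3 -m crank '[0,0,0,0,0,-10,0, 0,0,0,0,0,-30,0, 0,0,0,0,0,-45,0, 0,0,0,0,0,-40,0, 0,0,0,0,0,0,0]'; python3 go.py .6045 -.105 .171
```

```text
clock: 5.5
tool_pos: [0.5371, 0.1588, 0.1779]
orientation: [-179.5, -0.2, -37.0]
force: [0.1, -0.1, -3.6]
opening: 0.024
gripper_force: 30.0
clock 5.5 pos [0.5371 0.1588 0.1779] rpy [-179.5399   -0.1781  -36.9671] F [ 0.1157 -0.1162 -3.5599] op 0.02395474397605016 29.99876618385315
shift mm [212.457  170.324    6.1471]
```

```bash
python3 -m crank '[0,0,0,30,24,0,0, 0,0,0,45,36,0,0, 0,0,0,50,40,0,0, 0,0,0,50,40,0,0, 0,0,0,36,28,0,0]'; python3 -m crank '[0,0,0,0,0,0,0,0,0,0,0,0,0,0,0,0,0,0,0,0,0]'; python3 go.py .6045 -.105 .171; python3 - <<'E'
from m import *
s=eyes.snapshot('side');t=eyes.snapshot('top');cv2.imwrite('pics/s1.png',s);cv2.imwrite('pics/t1.png',t)
a=cv2.resize(s[130:270,280:410],None,fx=4,fy=4,interpolation=2);b=cv2.resize(t[110:250,300:430],None,fx=3,fy=4,interpolation=2)[:,:]
cv2.imwrite('pics/d.png',np.hstack([a[:,:400],b])[:600,:800])
E
```

```text
clock: 6.12
tool_pos: [0.6014, -0.1032, 0.1727]
orientation: [180.0, 0.0, -37.1]
force: [0.7, 0.5, -2.9]
opening: 0.0237
gripper_force: 30.0
clock: 6.5
tool_pos: [0.6011, -0.1, 0.1733]
orientation: [-180.0, 0.0, -36.9]
force: [0.3, 0.1, -2.6]
opening: 0.0241
gripper_force: 30.0
clock 6.5 pos [ 0.6011 -0.1     0.1733] rpy [-179.9981    0.0204  -36.9384] F [ 0.3163  0.1097 -2.6443] op 0.024107234474679523 29.99894231557846
shift mm [5.6799 1.9769 2.3072]
```

View pics/d.png

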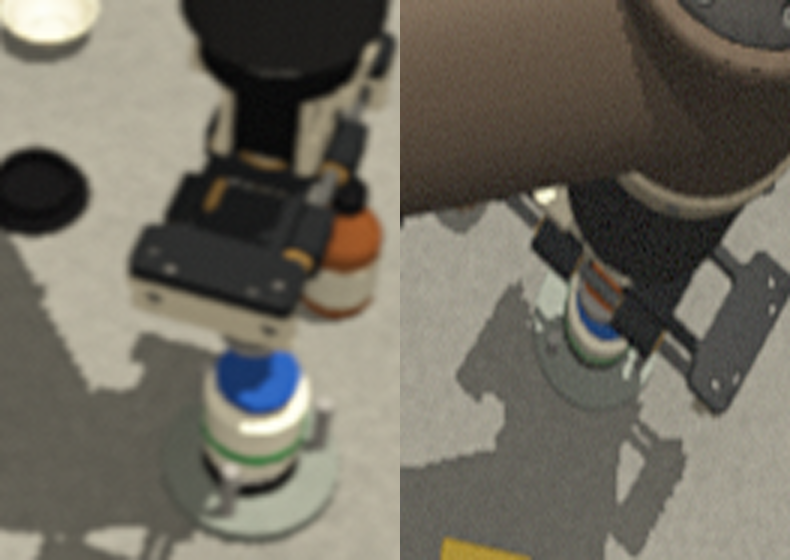

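The crop shows the tool held above the cap, mostly hidden by the gripper; the disc's lower edge is near crop (250,345) and the cap at (258,380). The stand at (35,190) is empty. I'll move over the cap and compare with a predicted overlay.

```bash
python3 go.py .6033 -.107 .171;python3 -m crank '[0,0,0,4,3,3,0,0,0,0,2,2,0,0,0,0,0,0,0,0,0,0,0,0,0,0,0,0]'; python3 go.py .6033 -.107 .155; python3 - <<'E'
from m import *
s=eyes.snapshot('side');t=eyes.snapshot('top');cv2.imwrite('pics/s2.png',s);cv2.imwrite('pics/t2.png',t)
o=get_obs();p=np.array(o['tool_pos']);th=np.linspace(0,2*np.pi,60)
def circ(x,y,z,r): return np.c_[x+r*np.cos(th),y+r*np.sin(th),0*th+z]
out=[]
for n,im,(x,y,w,h) in(('side',s,(320,180,50,70)),('top',t,(335,140,65,70))):
    f=8;c=cv2.resize(im[y:y+h,x:x+w],None,fx=f,fy=f,interpolation=2)
    if n=='side': c=c[:, :400]
    else: c=c[:, :400]
    for P,col in((circ(p[0],p[1],p[2]-.0404,.02),(0,0,255)),(circ(p[0],p[1],p[2]-.0284,.02),(0,120,255)),(circ(.6033,-.107,.1,.025),(0,255,0))):
        q=np.round((proj(n,P)-[x,y]+.5)*f).astype(int);cv2.polylines(c,[q],True,col,1)
    out.append(c)
cv2.imwrite('pics/e.png',np.hstack(out))
E
```

```text
clock 6.6 pos [ 0.6013 -0.0999  0.1736] rpy [-179.9854   -0.0026  -36.9143] F [ 0.8036 -0.295  -2.7417] op 0.023984577874389755 29.99895930290222
shift mm [5.8564 4.484  2.6153]
clock: 7.1
tool_pos: [0.6031, -0.1087, 0.1706]
orientation: [-180.0, 0.0, -37.0]
force: [0.1, -0.1, -3.0]
opening: 0.0239
gripper_force: 30.0
clock 7.1 pos [ 0.6031 -0.1087  0.1706] rpy [-179.9992    0.0007  -37.0108] F [ 0.1182 -0.0643 -3.0182] op 0.023885863787725538 29.998919069767
shift mm [-0.8382 -1.4445 15.5544]
```

View pics/e.png

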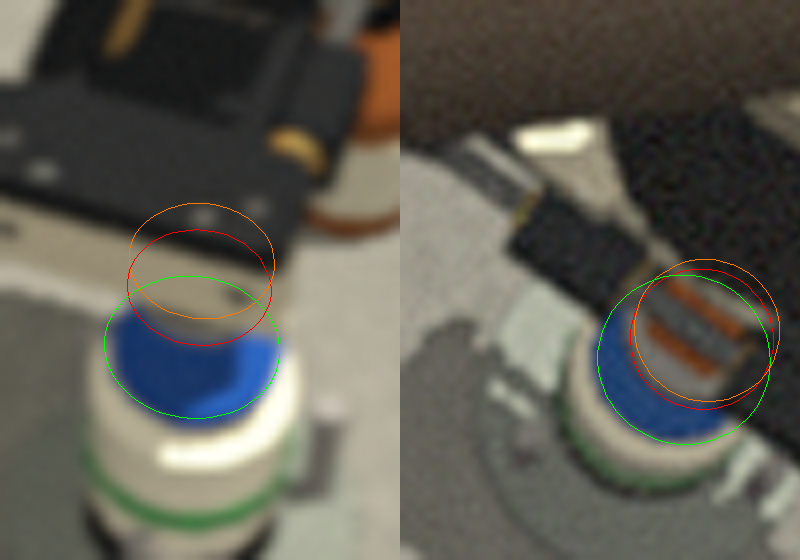

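The top view shows the grey disc's left edge at about crop x=625, about 1 px off the prediction. I'll fit the disc–cap offset from the visible blue region in each camera.

```bash
cat > off.py <<'E'
from m import *
from scipy.optimize import minimize
def off(sf,tf,p,dz=.0404):
    th=np.linspace(0,2*np.pi,90)
    C=lambda x,y,z,r: np.c_[x+r*np.cos(th),y+r*np.sin(th),0*th+z]
    f=8
    def poly(n,P,x,y,w,h):
        g=np.zeros((h*f,w*f),np.uint8);q=cv2.convexHull(((proj(n,P)-[x,y]+.5)*f).astype(np.float32));cv2.fillConvexPoly(g,np.round(q).astype(int),1);return g>0
    for n,fn,cap,(x,y,w,h) in(('side',sf,(.6036,-.1096),(332,214,25,24)),('top',tf,(.603,-.1046),(355,170,17,30))):
        hs=cv2.cvtColor(cv2.resize(cv2.imread(fn)[y:y+h,x:x+w],None,fx=f,fy=f,interpolation=2),cv2.COLOR_BGR2HSV)
        b=cv2.inRange(hs,(100,110,40),(130,255,255))>0
        def cost(v):
            m=poly(n,C(*v[2:],.1,.025),x,y,w,h)&~poly(n,np.r_[C(v[0],v[1],p[2]-dz,.02),C(v[0],v[1],p[2]-dz+.012,.02)],x,y,w,h)
            return float((m^b).sum())/float(b.sum())
        x0=np.r_[p[:2],cap];s=np.array([x0]+[x0+d for d in .003*np.eye(4)])
        o=minimize(cost,x0,method='Nelder-Mead',options=dict(initial_simplex=s,maxiter=250));print(n,'tool',o.x[:2],'cap',o.x[2:],'cap-tool mm',(o.x[2:]-o.x[:2])*1e3,'cost',o.fun)
E
python3 - <<'E'
from off import *
off('pics/s2.png','pics/t2.png',[.6031,-.1087,.1706])
E
```

```text
side tool [ 0.6045 -0.1095] cap [ 0.6047 -0.1084] cap-tool mm [0.2242 1.0898] cost 0.1759888482313992
top tool [ 0.605  -0.1063] cap [ 0.6043 -0.1067] cap-tool mm [-0.765  -0.3536] cost 0.12152712152712153
```

```bash
python3 -m crank '[0,0,0,0,0,6,0,0,0,0,0,0,7,0,0,0,0,0,0,7,0,0,0,0,0,0,5,0,0,0,0,0,0,0,0]'; python3 -m crank '[0,0,0,0,0,1.2,0,0,0,0,0,0,1.2,0,0,0,0,0,0,1.2,0,0,0,0,0,0,1.2,0]';python3 go.py .6033 -.107 .14
```

```text
clock: 7.82
tool_pos: [0.6028, -0.1087, 0.1449]
orientation: [180.0, 0.0, -37.0]
force: [0.9, 0.2, -3.1]
opening: 0.0242
gripper_force: 30.0
clock: 8.32
tool_pos: [0.6032, -0.1086, 0.1408]
orientation: [-180.0, -0.0, -37.0]
force: [0.7, 1.1, -2.8]
opening: 0.0239
gripper_force: 30.0
clock 8.325 pos [ 0.6032 -0.1086  0.1408] rpy [-179.9937   -0.0092  -37.0011] F [ 0.739   1.1182 -2.832 ] op 0.023933514961764497 29.998885095119476
shift mm [-0.8589 -1.3816  0.7849]
```

```bash
python3 - <<'E'
from off import *
cv2.imwrite('pics/s3.png',eyes.snapshot('side'));cv2.imwrite('pics/t3.png',eyes.snapshot('top'))
off('pics/s3.png','pics/t3.png',get_obs()['tool_pos'])
E
python3 -m crank '[0,0,0,0,0,1.2,0,0,0,0,0,0,1.2,0,0,0,0,0,0,1.2,0,0,0,0,0,0,1.2,0]'
```

```text
side tool [ 0.6054 -0.1095] cap [ 0.6048 -0.1088] cap-tool mm [-0.5618  0.7215] cost 1.770193401592719
top tool [ 0.6061 -0.1049] cap [ 0.6037 -0.1072] cap-tool mm [-2.4384 -2.308 ] cost 0.4557504873294347
clock: 8.93
tool_pos: [0.6033, -0.1087, 0.1363]
orientation: [-180.0, -0.0, -37.0]
force: [-1.5, 0.4, 2.2]
opening: 0.0238
gripper_force: 30.0
```

```bash
python3 -m crank '[0,0,0,0,0,1.2,0,0,0,0,0,0,1.2,0,0,0,0,0,0,1.2,0]'; python3 -m crank '[0,0,0,0,0,1.2,0,0,0,0,0,0,1.2,0]'; python3 -m crank '[0,0,0,0,0,1.2,0,0,0,0,0,0,1.2,0]'
```

```text
clock: 9.3
tool_pos: [0.6033, -0.1086, 0.1327]
orientation: [-180.0, -0.0, -37.0]
force: [-1.3, 0.3, 6.0]
opening: 0.0243
gripper_force: 30.0
clock: 9.55
tool_pos: [0.6034, -0.1087, 0.1304]
orientation: [-180.0, -0.0, -37.0]
force: [-0.7, 0.7, 6.6]
opening: 0.0237
gripper_force: 30.0
clock: 9.8
tool_pos: [0.6034, -0.1087, 0.1283]
orientation: [-180.0, -0.0, -37.0]
force: [-1.7, 1.1, 8.6]
opening: 0.0236
gripper_force: 30.0
```

Press force is about 11.5 N with no drop yet, so I continue.

```bash
python3 -m crank '[0,0,0,0,0,1.2,0]'; python3 -m crank '[0,0,0,0,0,1.2,0]'
```

```text
clock: 9.93
tool_pos: [0.6035, -0.1087, 0.1272]
orientation: [-180.0, -0.1, -37.0]
force: [-2.3, 0.2, 9.2]
opening: 0.0241
gripper_force: 30.0
clock: 10.05
tool_pos: [0.6036, -0.1087, 0.1261]
orientation: [-180.0, -0.1, -37.0]
force: [-2.8, 0.6, 9.4]
opening: 0.0239
gripper_force: 30.0
```

```bash
python3 -m crank '[0,0,0,0,0,1.2,0]'; python3 -m crank '[0,0,0,0,0,1.2,0]'
```

```text
clock: 10.18
tool_pos: [0.6037, -0.1087, 0.1251]
orientation: [-180.0, -0.1, -37.0]
force: [-3.7, 2.5, 10.5]
opening: 0.0241
gripper_force: 30.0
clock: 10.3
tool_pos: [0.6037, -0.1087, 0.124]
orientation: [-180.0, -0.1, -37.0]
force: [-2.3, 1.2, 11.1]
opening: 0.0234
gripper_force: 30.0
```

```bash
python3 -m crank '[0,0,0,0,0,1.2,0]'; python3 -m crank '[0,0,0,0,0,1.2,0]'
```

```text
clock: 10.42
tool_pos: [0.6038, -0.1088, 0.1229]
orientation: [-180.0, -0.1, -37.0]
force: [-3.3, 0.7, 12.0]
opening: 0.0238
gripper_force: 30.0
clock: 10.55
tool_pos: [0.6039, -0.1088, 0.1219]
orientation: [-180.0, -0.1, -37.0]
force: [-2.2, 0.7, 12.0]
opening: 0.0238
gripper_force: 30.0
```

```bash
python3 -m crank '[0,0,0,0,0,1.2,0]'; python3 go.py .6 -.1 .1
```

```text
clock: 10.68
tool_pos: [0.6036, -0.1086, 0.1196]
orientation: [-180.0, -0.1, -37.0]
force: [-1.5, 0.0, 8.3]
opening: 0.0238
gripper_force: 30.0
clock 10.675 pos [ 0.6036 -0.1086  0.1196] rpy [-179.9581   -0.0593  -36.9961] F [-1.4815  0.0442  8.3332] op 0.023803134330043715 30.00099778175354
shift mm [-8.0709 -4.7317 19.6217]
```

```bash
python3 -m crank '[0,0,0,0,0,0,0,0,0,0,0,0,0,0]'; python3 -m crank '[0,0,0,0,0,1.2,0]';python3 -m crank '[0,0,0,0,0,1.2,0]'
```

```text
clock: 10.92
tool_pos: [0.6036, -0.1086, 0.1197]
orientation: [-180.0, -0.1, -37.0]
force: [-2.1, 0.4, 7.9]
opening: 0.0239
gripper_force: 30.0
clock: 11.05
tool_pos: [0.6036, -0.1086, 0.1187]
orientation: [-180.0, -0.1, -37.0]
force: [-2.4, 0.8, 9.9]
opening: 0.0237
gripper_force: 30.0
clock: 11.18
tool_pos: [0.6036, -0.1086, 0.1176]
orientation: [-180.0, -0.1, -37.0]
force: [-2.7, 0.7, 10.3]
opening: 0.0239
gripper_force: 30.0
```

Past the drop the force rises only with the spring rate, so the cap is home. I back off slowly at first, then check.

```bash
python3 -m crank '[0,0,0,0,0,-2,0,0,0,0,0,0,-3,0,0,0,0,0,0,-4,0,0,0,0,0,0,-5,0,0,0,0,0,0,-6,0]'; python3 -m crank '[0,0,0,0,0,-10,0,0,0,0,0,0,-15,0,0,0,0,0,0,-15,0,0,0,0,0,0,0,0]'; python3 go.py .534 .1565 .175; python3 - <<'E'
from m import *
s=eyes.snapshot('side');cv2.imwrite('pics/s4.png',s)
cv2.imwrite('pics/f.png',np.hstack([cv2.resize(i[205:265,310:375],None,fx=6,fy=6,interpolation=2) for i in(cv2.imread('pics/side0.png'),s)]))
# stand, empty
m,c,a=blob(s,(0,0,0),(180,255,60),(288,177),25);e=cv2.fitEllipse(cv2.convexHull(cnt(m)));print('stand side',e,a,onz('side',e[0],.004),onz('side',e[0],.022))
print([ (q['p'],q['location'],onz('side',q['location'],0)) for q in spotter.place_of('side','stand')])
E
```

```text
clock: 11.8
tool_pos: [0.6023, -0.1086, 0.1362]
orientation: [179.9, 0.1, -37.0]
force: [0.6, -0.6, -3.2]
opening: 0.0237
gripper_force: 30.0
clock: 12.3
tool_pos: [0.6042, -0.1086, 0.1788]
orientation: [-179.9, -0.2, -37.0]
force: [-0.2, -0.8, -2.9]
opening: 0.0237
gripper_force: 30.0
clock 12.3 pos [ 0.6042 -0.1086  0.1788] rpy [-179.8726   -0.1521  -36.9938] F [-0.2344 -0.7927 -2.887 ] op 0.02373957082212765 29.998940527439117
shift mm [-215.5562 -169.4814    3.6487]
stand side ((287.9593505859375, 177.96926879882812), (20.520580291748047, 26.126541137695312), 82.07313537597656) 423 [0.5307 0.1531 0.004 ] [0.5278 0.1365 0.022 ]
[(0.73, [284.9, 177.8], array([0.5231, 0.16  , 0.    ]))]
```

View pics/f.png

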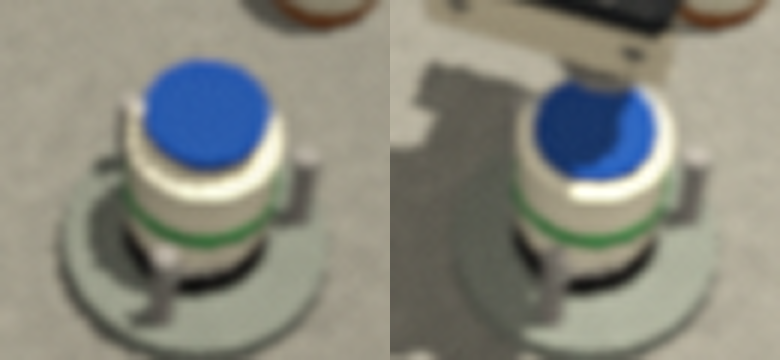

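The right half shows the blue cap flush on the white rim, against raised in the left half. Next I fit the empty stand for the return.

```bash
python3 - <<'E'
from m import *
from scipy.optimize import minimize
th=np.linspace(0,2*np.pi,90);f=6
C=lambda x,y,z,r: np.c_[x+r*np.cos(th),y+r*np.sin(th),0*th+z]
T=eyes.snapshot('top')
for n,im,(x,y,w,h) in(('side',cv2.imread('pics/s4.png'),(265,155,45,45)),('top',T,(238,195,50,50))):
    g=cv2.cvtColor(cv2.resize(im[y:y+h,x:x+w],None,fx=f,fy=f,interpolation=2),cv2.COLOR_BGR2GRAY)
    for thr in(60,75):
        b=(g<thr).astype(np.uint8)
        k=cv2.convexHull(cnt(b));b[:]=0;cv2.fillConvexPoly(b,k,1)
        for zf in(.005,.008):
            def cost(v):
                m=np.zeros_like(b)
                for P in(np.r_[C(*v,0,.04),C(*v,zf,.04)],np.r_[C(*v,0,.03),C(*v,.022,.03)]):
                    cv2.fillConvexPoly(m,np.round(cv2.convexHull(((proj(n,P)-[x,y]+.5)*f).astype(np.float32))).astype(int),1)
                return float((m^b).sum())/float(b.sum())
            x0=np.array([.531,.155]);o=minimize(cost,x0,method='Nelder-Mead',options=dict(initial_simplex=np.array([x0,x0+[.004,0],x0+[0,.004]])));print(n,thr,zf,o.x,o.fun)
E
python3 go.py .5345 .156 .175
```

```text
side 60 0.005 [0.5313 0.1572] 0.17034029389017788
side 60 0.008 [0.5309 0.158 ] 0.18767723640113432
side 75 0.005 [0.5301 0.1563] 0.11425249372743407
side 75 0.008 [0.5301 0.1562] 0.13022458845847867
top 60 0.005 [0.5552 0.0924] 0.4315007867820614
top 60 0.008 [0.555  0.0919] 0.4289929189614477
top 75 0.005 [0.5272 0.11  ] 0.4492590613840227
top 75 0.008 [0.5314 0.1092] 0.446587745690746
clock 12.45 pos [ 0.6027 -0.1085  0.1764] rpy [179.9932   0.0337 -37.0096] F [ 0.1272  0.6604 -3.6326] op 0.024135810551587103 29.998907446861267
shift mm [-213.7281 -170.1625    1.5172]
```

```bash
python3 -m crank '[0,0,0,-30,-24,0,0, 0,0,0,-45,-36,0,0, 0,0,0,-50,-40,0,0, 0,0,0,-50,-40,0,0, 0,0,0,-36,-28,0,0]'; python3 -m crank '[0,0,0,0,0,0,0,0,0,0,0,0,0,0,0,0,0,0,0,0,0]'; python3 go.py .5318 .1563 .075
```

```text
clock: 13.08
tool_pos: [0.5354, 0.1517, 0.1763]
orientation: [180.0, 0.0, -36.9]
force: [1.0, 0.5, -2.8]
opening: 0.0238
gripper_force: 30.0
clock: 13.45
tool_pos: [0.5365, 0.1486, 0.1764]
orientation: [180.0, 0.0, -37.1]
force: [0.9, 0.5, -2.4]
opening: 0.0238
gripper_force: 30.0
clock 13.45 pos [0.5365 0.1486 0.1764] rpy [179.9598   0.0108 -37.0709] F [ 0.9467  0.4824 -2.4099] op 0.023849148446802457 29.99881088733673
shift mm [ -8.4082  -3.4079 101.4492]
```

```bash
python3 -m crank '[0,0,0,-8,-3,20,0, 0,0,0,0,0,40,0, 0,0,0,0,0,30,0, 0,0,0,0,0,10,0, 0,0,0,0,0,0,0]'; python3 -m crank '[0,0,0,0,0,0,0,0,0,0,0,0,0,0,0,0,0,0,0,0,0]'; python3 go.py .5318 .1563 .05; python3 - <<'E'
from m import *
s=eyes.snapshot('side');t=eyes.snapshot('top')
cv2.imwrite('pics/g.png',np.hstack([cv2.resize(s[145:205,255:320],None,fx=6,fy=6,interpolation=2),cv2.resize(t[190:250,235:300],None,fx=6,fy=6,interpolation=2)]))
E
```

```text
clock: 14.08
tool_pos: [0.5322, 0.1561, 0.0767]
orientation: [179.9, -0.0, -37.1]
force: [0.0, -0.7, -2.5]
opening: 0.0241
gripper_force: 30.0
clock: 14.45
tool_pos: [0.5322, 0.157, 0.0775]
orientation: [-179.9, -0.0, -37.0]
force: [0.1, -0.3, -2.9]
opening: 0.0241
gripper_force: 30.0
clock 14.45 pos [0.5322 0.157  0.0775] rpy [-179.9298   -0.022   -36.9963] F [ 0.0736 -0.3004 -2.9186] op 0.024092983710476294 29.99886989593506
shift mm [ 0.1269  0.8462 27.5029]
```

View pics/g.png

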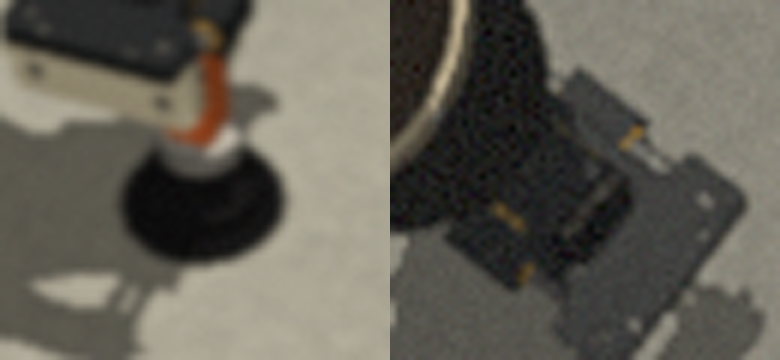

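The side view puts the disc (column about 202) centred over the stand (about 204), just above the rim, so I lower it.

```bash
python3 -m crank '[0,0,0,0,0,6,0, 0,0,0,0,0,6,0, 0,0,0,0,0,6,0, 0,0,0,0,0,4,0,0,0,0,0,0,2,0]'; python3 -m crank '[0,0,0,0,0,1,0,0,0,0,0,0,1,0,0,0,0,0,0,1,0,0,0,0,0,0,0,0]'; python3 go.py .5318 .1563 .0484
```

```text
clock: 15.18
tool_pos: [0.5318, 0.1567, 0.0523]
orientation: [180.0, 0.0, -37.0]
force: [-0.1, -0.9, -2.7]
opening: 0.0243
gripper_force: 30.0
clock: 15.68
tool_pos: [0.5319, 0.1568, 0.0498]
orientation: [-180.0, -0.0, -37.0]
force: [-0.2, 0.1, -3.6]
opening: 0.0238
gripper_force: 30.0
clock 15.675 pos [0.5319 0.1568 0.0498] rpy [-179.9959   -0.0008  -37.0018] F [-0.2343  0.118  -3.6197] op 0.02382773212875298 29.998801052570343
shift mm [0.2313 0.4563 1.3815]
```

```bash
python3 -m crank '[0,0,0,0,0,0.7,0,0,0,0,0,0,0.7,0,0,0,0,0,0,0,0]'; python3 -m crank '[0,0,0,0,0,0.6,0,0,0,0,0,0,0,0]'; python3 -m crank '[0,0,0,0,0,0.6,0,0,0,0,0,0,0,0]'
```

```text
clock: 16.05
tool_pos: [0.5319, 0.1568, 0.0484]
orientation: [-180.0, -0.0, -37.0]
force: [-0.8, 0.4, -1.5]
opening: 0.0238
gripper_force: 30.0
clock: 16.3
tool_pos: [0.532, 0.1568, 0.0484]
orientation: [-180.0, -0.0, -37.0]
force: [-1.8, -0.9, 5.1]
opening: 0.0239
gripper_force: 30.0
clock: 16.55
tool_pos: [0.532, 0.1568, 0.0484]
orientation: [-180.0, -0.0, -37.0]
force: [-4.9, 0.0, 10.3]
opening: 0.0237
gripper_force: 30.0
```

```bash
python3 -m crank '[0,0,0,0,0,-1.1,0,0,0,0,0,0,0,0,0,0,0,0,0,0,0.3,0,0,0,0,0,0,0.45,0,0,0,0,0,0,0.6]'; python3 -m crank '[0,0,0,0,0,0,1,0,0,0,0,0,0,1,0,0,0,0,0,0,1,0,0,0,0,0,0,1,0,0,0,0,0,0,1]'
```

```text
clock: 17.18
tool_pos: [0.532, 0.1568, 0.0482]
orientation: [-180.0, -0.0, -37.0]
force: [0.2, 0.9, 0.4]
opening: 0.0407
gripper_force: 0.0
clock: 17.8
tool_pos: [0.5319, 0.1568, 0.0483]
orientation: [180.0, -0.0, -37.0]
force: [0.2, 0.2, -0.0]
opening: 0.0862
gripper_force: 0.0
```

```bash
python3 -m crank '[0,0,0,0,0,0,1,0,0,0,0,0,0,1]'; python3 -m crank '[0,0,0,0,0,-10,1,0,0,0,0,0,-15,1,0,0,0,0,0,-30,1,0,0,0,0,0,-40,1,0,0,0,0,0,-40,1]'; python3 -m crank '[0,0,0,-40,-30,-20,1,0,0,0,-45,-30,0,1,0,0,0,-45,-30,0,1,0,0,0,0,0,0,1,0,0,0,0,0,0,1]';python3 - <<'E'
from m import *
s=eyes.snapshot('side');t=eyes.snapshot('top')
cv2.imwrite('pics/h.png',np.hstack([cv2.resize(s[90:390,220:420],None,fx=2,fy=2,interpolation=2),cv2.resize(t[130:330,200:333],None,fx=3,fy=3,interpolation=2)]))
E
```

```text
clock: 18.05
tool_pos: [0.5319, 0.1568, 0.0483]
orientation: [-180.0, -0.0, -37.0]
force: [-0.9, -0.6, 0.7]
opening: 0.0877
gripper_force: 0.0
clock: 18.68
tool_pos: [0.5319, 0.1567, 0.1858]
orientation: [-179.9, -0.0, -37.0]
force: [1.0, 0.2, -0.1]
opening: 0.0877
gripper_force: 0.0
clock: 19.3
tool_pos: [0.4821, 0.307, 0.2041]
orientation: [-180.0, -0.0, -36.9]
force: [-0.4, -1.1, 0.0]
opening: 0.0874
gripper_force: 0.0
```

View pics/h.png

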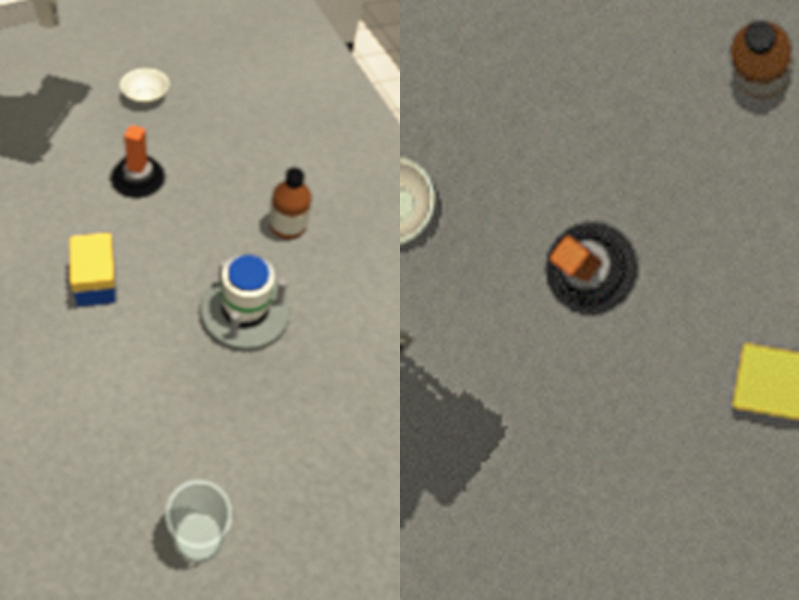

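The tool stands upright in its stand (side crop (136,150)), the cap is flush ((248,272)), and the glassware and boxes look untouched.

```bash
python3 -c "
from plant import ctrl;print(ctrl.close_job())"
```

```text
the job is handed in; nothing more can be done
None
```

The cap clicked home at about 15 N (limit 25 N) and sits flush on the rim; the tool stands upright and released in its stand, the bystanders look undisturbed in the last pictures, and the job was handed in at about 19 s.

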